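# Make up two guest trays at the coffee table

## Robot

A 6-joint arm with a two-finger parallel gripper is mounted at the origin on the work surface. World frame = base frame: x ahead of the robot, y to its left, z up, the work surface at z = 0. Lengths are in mm, angles in rad, forces in N, time in s.
With the tool pointing down it reaches from about 375 to 925 mm from the base axis. Payload 5.7 kg.
Tool frame: the origin (TCP) lies at the very end of the fingers, on their centre line; the grasp point (between the pads) lies 19 mm behind it; z points along the fingers, y is the line along which they close (so a half turn about z gives the same grasp; the last joint's range is limited). The gripper opens to 88 mm and grips with 3 to 60 N. Pads are 20 mm wide; open, the fingers measure 115 mm over their backs; the gripper's body (75 mm by 178 mm) begins 61 mm behind the grasp point.
Start: joints at [-1.456, 0.359, 1.51, -0, 1.272, -0.115], TCP at [136.656, -584.198, 222.623] pointing down, gripper open.
Joint ranges: [-2.97, 2.97], [-1.01, 2.36], [0.21, 2.38], [-0.96, 4.11], [0.2, 2.71], [-2.98, 2.98]. Speed limits (rad/s): [2.39, 2.39, 3.14, 3.14, 3.14, 3.14].

## Interface

Orientations are given as a unit quaternion [x, y, z, w].
In Python, from cell import bot gives the robot as it stands.
- The arm moves only by the shell command python3 -m pendant 'ROWS' [OPENING]. ROWS is JSON, a list of rows, each a list of 6 numbers: the shift along the tool's x, y, z in mm, then the turn, a rotation vector about the tool's x, y, z in degrees. In form: [[dx, dy, dz, ax, ay, az], ...]. A call has 1 to 12 rows; each row shifts and turns the commanded pose from where the row before left it, along the tool's axes as they then stand; what a row does not reach is not made up. A row lasts 1/10 s, in which the tool goes at most 50 mm and 8.59 degrees, less where a joint would pass 70% of its speed; a pose out of reach is approached as far as the arm can. A call is refused whole if a number of a shift passes 50 or a number of a turn 8.59, either way. A call with a gripper value outside its range is refused whole. OPENING is the closure in counts, from 0 (fully open) to 255 (shut), set as the call begins (- or left out, the last holds). The fingers move at their own pace and stop on an object; the grip force is fixed at half the most. Time passes only in rows, so rows that do not move let the fingers close. It gives the time, the measured TCP pose, the force, the opening and the grip force at its end, in the units of the state.
- bot.observe(): the state, without advancing time (a new reading comes with each control period).
- bot.get_image(name): name is "scene" or "top"; returns (picture, depth): 384x512x3 uint8, red, green, blue; 384x512 float32, mm along the optical axis (not along the pixel's ray), 0 where there is no reading.
- bot.camera_model(name): a dict with "mtx" (3x3 intrinsics, pixels), "R" (3x3) and "t" (3): a world point X has camera coordinates R X + t. Camera axes: x right, y down, z forward; pixel columns grow to the right and rows downward; lengths in mm; the calibration is good to about 2 mm. A picture is of the moment at which its call begins. camera_model takes no time and is no camera call.
- bot.sign_off(): hands the job in; it is judged then, once.
Trained networks look in the newest picture that a camera, given by its name, has taken for a name from the list of things; names that differ only in an ending like _2 or _b are one class to them, and where a whole thing is asked for, a point or a joint stands for the part that bears it (a point fixed in the world has none). Each returns a list of dicts, best first, with "confidence" (0 to 1); they miss things now and then, are a little off and sometimes report something else, mostly with a low value. They report only what shows in the picture. A call takes as long as a camera call. They do not tell look-alikes from the thing itself.
- bot.look_for(camera, label): "bbox" ([left, top, right, bottom] in pixels, round what is visible of it).
- bot.masks_of(camera, label): "pixels" (384x512 bool, what is visible of it) and "bbox" ([left, top, right, bottom] in pixels, round what is visible of it).
- bot.landmark_of(camera, label): "position" ([column, row] in pixels: a listed point, or the origin of a listed thing).
The state is a dict: "time": time; "joint_positions": joint angles; "dq": joint speeds; "joint_torque": joint torques, N m; "eef_pos": TCP position; "tool_rot": TCP orientation; "force": force on the tool from outside, world axes, zero at the start; "wrist_torque": the same for the moment, N m; "gripper_width": finger opening in mm; "gripper_force": force on a finger pad.
Only numpy, scipy, OpenCV 4.12 (cv2) and the standard library are available. Lean on these libraries where they do the work, as an engineer would, in place of code of your own. Each camera call takes 0.05 s, during which the arm holds its last target. There are 200 camera calls.

## Task

Make up the two guest trays: the wooden tray gets the dark brown cup, the orange and the sugar jar; the white tray gets the white cup and the green apple, and its small middle bay stays empty. On each tray stand the cup upright in the middle of the round black coaster, put the fruit in the middle of the square green pad, and stand the jar upright in the middle of the small bare bay. Set each thing down gently without dropping it, let go, and leave the salt shaker and the toothpick pot where they are.

Things in the scene. Friction and masses are not known exactly. Their poses are not given: they have to be found in the camera images.
- wood_tray: Brown wooden tray, fixed, 130 (x) by 249 (y) mm, origin at centre of underside, z up. Floor 4 mm thick; rim and dividers 4 mm thick, tops 8 mm above the underside. Bays along y, all centred at x=0, 122 mm long in x: cup bay, 84 wide, flat round black coaster (72 across), centre y=+78.5 mm; small bare bay, 65 wide, y=0; fruit bay, 84 wide, flat square green pad (74), centre y=-78.5 mm.
- white_tray: White plastic tray, fixed, 130 (x) by 249 (y) mm, origin at centre of underside, z up. Floor 4 mm thick; rim and dividers 4 mm thick, tops 8 mm above the underside. Bays along y, all centred at x=0, 122 mm long in x: cup bay, 84 wide, flat round black coaster (72 across), centre y=+78.5 mm; small bare bay, 65 wide, y=0; fruit bay, 84 wide, flat square green pad (74), centre y=-78.5 mm.
- brown_cup_center (a point): Empty open cup, dark brown inside and out, standing upright, 62 mm high, outside 52 mm across at the foot and 62 mm at the rim, stiff 3 mm wall, about 25 g. The point is on its axis at half height, 31 mm above its foot; z up its axis.
- white_cup_center (a point): Empty open cup, white inside and out, standing upright, 62 mm high, outside 52 mm across at the foot and 62 mm at the rim, stiff 3 mm wall, about 25 g. The point is on its axis at half height, 31 mm above its foot; z up its axis.
- orange_center (a point): Orange, round, 62 mm across and 54 mm high, flattened underneath so that it sits still, about 110 g. The point is its centre, 27 mm above its underside.
- apple_center (a point): Green apple with a short stalk, 64 mm across (widest 33 mm up) and 58 mm high, flattened underneath so that it sits still, about 120 g. The point is its centre, 29 mm above its underside.
- sugar_jar_center (a point): Small cream-coloured sugar jar with a red lid, standing, 42 mm across and 50 mm high (the lid is the top 12 mm, 41 mm across), about 90 g. The point is on its axis 25 mm above its foot; z up its axis.
- salt_shaker_center (a point): Bystander: steel salt shaker, standing, 44 mm across, 76 mm high; the point is on its axis 38 mm above its foot.
- pick_pot_center (a point): Bystander: amber glass pot of toothpicks, 52 mm across, 64 mm high with the picks; the point is on its axis 19 mm above its foot.
Not all that is in view belongs to the job. Leave any purple or turquoise look-alike of the part that bears salt_shaker_center alone.

How it is judged (in metres and radians):
At the end, for the whole second after the job is handed in: Each thing stands on the floor of its own bay (height within 6 mm), within 15 mm of the bay's centre along each tray axis, cups and jar upright within 0.15 rad, all released and at rest (under 0.02 m/s); shaker and pot within 30 mm of their starts and 0.2 rad of upright (x of brown_cup_center in the frame of wood_tray between -0.015 and 0.015 m and y of brown_cup_center in the frame of wood_tray between 0.0635 and 0.0935 m and z of brown_cup_center in the frame of wood_tray between 0.029 and 0.041 m and angle between each of brown_cup_center, sugar_jar_center, white_cup_center's own z axis and vertical below 0.15 rad and linear speed of each of brown_cup, orange, sugar_jar, white_cup, apple below 0.02 m/s and contact force between the fingers and brown_cup below 0.05 N and x of orange_center in the frame of wood_tray between -0.015 and 0.015 m and y of orange_center in the frame of wood_tray between -0.0935 and -0.0635 m and z of orange_center in the frame of wood_tray between 0.025 and 0.037 m and contact force between the fingers and orange below 0.05 N and x of sugar_jar_center in the frame of wood_tray between -0.015 and 0.015 m and y of sugar_jar_center in the frame of wood_tray between -0.015 and 0.015 m and z of sugar_jar_center in the frame of wood_tray between 0.023 and 0.035 m and contact force between the fingers and sugar_jar below 0.05 N and x of white_cup_center in the frame of white_tray between -0.015 and 0.015 m and y of white_cup_center in the frame of white_tray between 0.0635 and 0.0935 m and z of white_cup_center in the frame of white_tray between 0.029 and 0.041 m and contact force between the fingers and white_cup below 0.05 N and x of apple_center in the frame of white_tray between -0.015 and 0.015 m and y of apple_center in the frame of white_tray between -0.0935 and -0.0635 m and z of apple_center in the frame of white_tray between 0.027 and 0.039 m and contact force between the fingers and apple below 0.05 N and distance of each of salt_shaker_center, pick_pot_center from where it was at the start of the episode below 0.03 m and angle between each of salt_shaker_center, pick_pot_center's own z axis and vertical below 0.2 rad); the robot touches nothing.
It fails at once if the salt shaker is pushed more than 30 mm or tipped (distance of salt_shaker_center from where it was at the start of the episode above 0.03 m or angle between salt_shaker_center's own z axis and vertical above 0.3 rad).
It fails at once if the toothpick pot is pushed more than 30 mm or tipped (distance of pick_pot_center from where it was at the start of the episode above 0.03 m or angle between pick_pot_center's own z axis and vertical above 0.3 rad).
It fails at once if a cup, fruit or the jar is dropped or thrown (moves faster than 0.7 m/s, a fall of about 25 mm, out of the fingers) ((linear speed of brown_cup above 0.7 m/s and contact force between the fingers and brown_cup below 0.05 N) or (linear speed of white_cup above 0.7 m/s and contact force between the fingers and white_cup below 0.05 N) or (linear speed of apple above 0.7 m/s and contact force between the fingers and apple below 0.05 N) or (linear speed of orange above 0.7 m/s and contact force between the fingers and orange below 0.05 N) or (linear speed of sugar_jar above 0.7 m/s and contact force between the fingers and sugar_jar below 0.05 N)).
It also fails if it takes over 128 s, if anything falls off the work surface, if the arm or the gripper's body presses on something with over 40 N, if the wrist force passes 120 N, or if a joint passes its speed limit or range.

## Working session

There is one attempt and no reset: what is moved stays moved. The work goes in short steps, Python scripts to look and compute and a shell command to move; the robot and the scene stay as the last step left them, time stands still between calls to the robot, and variables do not carry over. Pictures are saved under pics/ and viewed, at most 14 in all, crops included, and the job is handed in when it is done.

```bash
mkdir -p pics; ls
python3 - <<'E'
from cell import bot
import cv2,numpy as np
for n in ("scene","top"):
    im,d=bot.get_image(n); cv2.imwrite(f"pics/{n}0.png",im[:,:,::-1])
    m=bot.camera_model(n); print(n,np.round(m["mtx"],1).tolist(),np.round(m["R"],3).tolist(),np.round(m["t"],1).tolist())
s=bot.observe(); print({k:np.round(v,3).tolist() for k,v in s.items()})
E
```

```text
pics
scene [[419.6, 0.0, 250.8], [0.0, 419.6, 187.0], [0.0, 0.0, 1.0]] [[0.559, 0.829, 0.01], [0.533, -0.35, -0.77], [-0.635, 0.436, -0.638]] [-286.3, -214.6, 1443.6]
top [[475.1, 0.0, 251.2], [0.0, 475.1, 190.7], [0.0, 0.0, 1.0]] [[0.018, -1.0, 0.01], [-0.988, -0.019, -0.154], [0.155, -0.008, -0.988]] [-7.0, 468.0, 1503.0]
{'time': 0.1, 'joint_positions': [-1.456, 0.359, 1.511, 0.0, 1.272, -0.115], 'dq': [0.0, -0.0, -0.002, 0.003, 0.0, 0.001], 'joint_torque': [-0.0, -51.636, -27.141, 0.068, 0.028, -0.0], 'eef_pos': [136.606, -583.615, 221.905], 'tool_rot': [0.993, 0.115, 0.0, -0.001], 'force': [-0.569, 0.201, -0.923], 'wrist_torque': [-0.041, 0.011, -0.021], 'gripper_force': 0.0, 'gripper_width': 87.91}
```

View pics/top0.png

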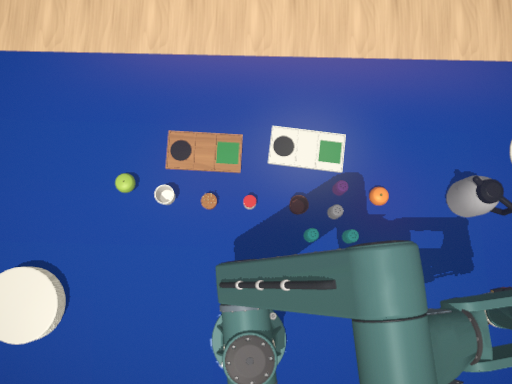

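View pics/scene0.png

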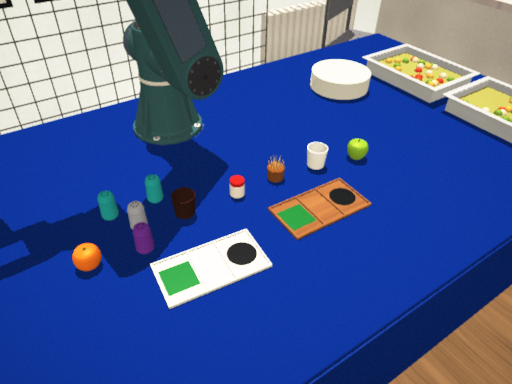

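```bash
cat > h.py <<'E'
from cell import bot
import numpy as np, cv2
def ray(cam,px):
    m=bot.camera_model(cam); R=np.array(m["R"]);t=np.array(m["t"])
    return -R.T@t, R.T@np.linalg.solve(np.array(m["mtx"]),[px[0],px[1],1])
def at_z(cam,px,z):
    o,d=ray(cam,px); return o+d*(z-o[2])/d[2]
def proj(cam,X):
    m=bot.camera_model(cam); p=np.array(m["mtx"])@(np.array(m["R"])@X+m["t"]); return p[:2]/p[2]
def cloud(cam,dep):
    m=bot.camera_model(cam);K=np.array(m["mtx"])
    v,u=np.mgrid[0:384,0:512]
    c=np.stack([(u-K[0,2])/K[0,0]*dep,(v-K[1,2])/K[1,1]*dep,dep],-1)
    return (c-np.array(m["t"]))@np.array(m["R"])
E
python3 - <<'E'
from h import *
H=dict(wood_tray=0,white_tray=0,brown_cup_center=31,white_cup_center=31,orange_center=27,apple_center=29,sugar_jar_center=25,salt_shaker_center=38,pick_pot_center=19)
for cam in ("top","scene"):
    bot.get_image(cam)
    for n,z in H.items():
        for r in bot.landmark_of(cam,n)[:4]:
            p=r["position"]; print(cam,n,round(r["confidence"],2),np.round(p,0),np.round(at_z(cam,p,z),0)[:2])
E
```

```text
top wood_tray 0.85 [203. 153.] [600. 166.]
top white_tray 0.73 [306. 145.] [ 633. -181.]
top white_tray 0.38 [209. 199.] [443. 139.]
top brown_cup_center 0.82 [300. 204.] [ 428. -157.]
top white_cup_center 0.78 [167. 197.] [443. 273.]
top orange_center 0.78 [380. 192.] [ 472. -418.]
top orange_center 0.38 [248. 205.] [422.  10.]
top apple_center 0.84 [125. 183.] [485. 413.]
top sugar_jar_center 0.67 [204. 150.] [603. 160.]
top sugar_jar_center 0.62 [248. 204.] [427.  10.]
top salt_shaker_center 0.65 [343. 190.] [ 474. -296.]
top salt_shaker_center 0.63 [346. 236.] [ 326. -304.]
top salt_shaker_center 0.63 [309. 232.] [ 338. -185.]
top salt_shaker_center 0.57 [337. 210.] [ 411. -277.]
top pick_pot_center 0.69 [209. 200.] [439. 138.]
scene wood_tray 0.75 [317. 206.] [599. 157.]
scene white_tray 0.77 [210. 263.] [ 615. -182.]
scene brown_cup_center 0.87 [183. 202.] [ 419. -151.]
scene white_cup_center 0.81 [318. 156.] [458. 280.]
scene orange_center 0.86 [ 88. 252.] [ 454. -409.]
scene apple_center 0.66 [360. 146.] [486. 424.]
scene sugar_jar_center 0.58 [239. 186.] [439.  10.]
scene salt_shaker_center 0.97 [154. 184.] [ 319. -187.]
scene salt_shaker_center 0.72 [105. 207.] [ 339. -327.]
scene salt_shaker_center 0.72 [145. 237.] [ 491. -285.]
scene salt_shaker_center 0.58 [136. 214.] [ 405. -274.]
scene pick_pot_center 0.93 [276. 174.] [444. 132.]
```

Candidates in the top image: 
- **Cups:** brown cup (298,204) and white cup (165,195).
- **Fruit:** apple (125,183) and orange (379,196).
- **Jar:** red lid at (250,202). The pick pot at (209,201) and the shaker and its look-alikes at (335,212), (341,187), (311,235) and (350,236) could be confused with the jar or the brown cup.
- **Trays:** wood (203,152) and white (307,148), each with its black coaster on the left and green pad on the right.

Next I refine the positions with depth and take one close crop.

```bash
cat > meas.py <<'E'
from h import *
from scipy.optimize import least_squares
def things(est):
    im,d=bot.get_image("top"); P=cloud("top",d)
    out={}
    for n,(x,y,r,h) in est.items():
        q=P[(d>0)&(np.hypot(P[...,0]-x,P[...,1]-y)<45)&(P[...,2]>0.5*h)&(P[...,2]<h+8)]
        if len(q)<10: print(n,"few",len(q)); continue
        (cx,cy),rr=cv2.minEnclosingCircle(q[:,:2].astype(np.float32))
        print(n,"n",len(q),"circle",np.round([cx,cy,rr],0),"median",np.round(np.median(q,0),0),"zmax",round(float(q[:,2].max())))
    return im,d,P
def trays(im):
    for n,(x,y) in dict(wood=(600,163),white=(628,-181)).items():
        c=[]
        for k,dy in (("coaster",78.5),("pad",-78.5)):
            u,v=proj("top",np.array([x,y+dy,4])).round().astype(int)
            w=im[v-22:v+22,u-22:u+22].astype(int); R,G,B=w[...,0],w[...,1],w[...,2]
            m=(w.max(-1)<60) if k=="coaster" else (G>R+30)&(G>B+30)
            nn,l,s,ce=cv2.connectedComponentsWithStats(m.astype(np.uint8)); i=1+s[1:,4].argmax()
            p=at_z("top",ce[i]+[u-22,v-22],4); c.append(p[:2]); print(n,k,s[i],np.round(p[:2],1))
        dv=c[0]-c[1]; print(n,"centre",np.round((c[0]+c[1])/2,1),"len",round(np.hypot(*dv),1),"yaw deg",round(np.degrees(np.arctan2(-dv[0],dv[1])),1))
E
python3 - <<'E'
from meas import *
est=dict(brown=(424,-154,31,62),white=(450,276,31,62),orange=(463,-414,31,54),apple=(485,418,32,58),jar=(433,10,21,50),shaker=(408,-276,22,76),purple=(482,-290,22,76),pot=(442,135,26,64),tq1=(329,-186,22,76),tq2=(333,-315,22,76))
im,d,P=things(est); trays(im)
cv2.imwrite("pics/crop.png",cv2.resize(im[110:260,100:400,::-1],None,fx=2.6,fy=2.6,interpolation=cv2.INTER_CUBIC))
E
```

```text
brown n 117 circle [ 425. -150.   31.] median [ 434. -160.   57.] zmax 69
white n 130 circle [450. 278.  32.] median [456. 287.  57.] zmax 69
orange n 274 circle [ 462. -413.   30.] median [ 459. -409.   48.] zmax 60
apple n 309 circle [487. 410.  33.] median [485. 406.  53.] zmax 66
jar n 134 circle [434.   6.  20.] median [433.   5.  49.] zmax 55
shaker n 148 circle [ 407. -270.   21.] median [ 406. -267.   70.] zmax 82
purple n 144 circle [ 485. -288.   21.] median [ 483. -284.   71.] zmax 81
pot n 198 circle [434. 139.  26.] median [434. 137.  39.] zmax 67
tq1 n 145 circle [ 330. -192.   21.] median [ 329. -190.   72.] zmax 82
tq2 n 151 circle [ 329. -317.   21.] median [ 328. -315.   71.] zmax 82Traceback (most recent call last):
  File "<stdin>", line 3, in <module>
  File "meas.py", line 19, in trays
    nn,l,s,ce=cv2.connectedComponentsWithStats(m.astype(np.uint8)); i=1+s[1:,4].argmax()
                                                                        ~~~~~~~~~~~~~~^^
ValueError: attempt to get argmax of an empty sequence
```

Run:
```python
from meas import *
im,d=bot.get_image("top")
print(im[150,181],im[152,228],im[146,284],im[152,330],proj("top",np.array([600,241,4])))
cv2.imwrite("pics/crop.png",cv2.resize(im[110:260,100:400,::-1],None,fx=2.6,fy=2.6,interpolation=cv2.INTER_CUBIC))
import re
s=open("meas.py").read().replace("w.max(-1)<60","w.max(-1)<75").replace("(G>R+30)&(G>B+30)","(G>R+30)&(G>B+20)"); open("meas.py","w").write(s)
import importlib,meas; importlib.reload(meas); meas.trays(im)
```

```text
[65 62 71] [ 84 160  99] [87 86 86] [ 96 164 107] [180.27878683 151.92683095]
wood coaster [ 13  11  20  19 297] [606.6 241.5]
wood pad [ 11  11  23  22 446] [601.2  83.6]
wood centre [603.9 162.6] len 158.0 yaw deg -2.0Traceback (most recent call last):
  File "<stdin>", line 7, in <module>
  File "meas.py", line 19, in trays
    nn,l,s,ce=cv2.connectedComponentsWithStats(m.astype(np.uint8)); i=1+s[1:,4].argmax()
                                                                        ~~~~~~~~~~~~~~^^
ValueError: attempt to get argmax of an empty sequence
```

View pics/crop.png

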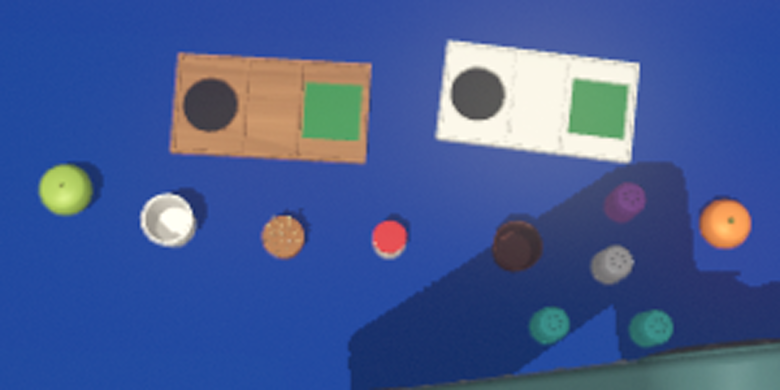

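The crop shows apple, white cup, pick pot, jar (red lid), brown cup, shakers and orange as listed, with the coaster on the left and the pad on the right of both trays. First I turn the tool so the fingers close along world x, which keeps them clear of neighbours, and measure the white tray.

```bash
python3 -m pendant '[[0,0,0,0,0,-8.5],[0,0,0,0,0,-8.5],[0,0,0,0,0,-8.5],[0,0,0,0,0,-8.5],[0,0,0,0,0,-8.5],[0,0,0,0,0,-8.5],[0,0,0,0,0,-8.5],[0,0,0,0,0,-8.5],[0,0,0,0,0,-8.5],[0,0,0,0,0,0]]' 0
sed -i 's/(w.max(-1)<75)/(w.max(-1)<115)\&(w.max(-1)-w.min(-1)<30)/' meas.py
python3 - <<'E'
from meas import *
im,d=bot.get_image("top"); trays(im)
s=bot.observe(); print(np.round(s["eef_pos"],1),np.round(s["tool_rot"],3))
E
```

```text
time: 2.2
eef_pos: [136.7, -584.2, 222.6]
tool_rot: [0.709, 0.706, 0.0, -0.0]
force: [0.2, 0.2, -0.3]
gripper_width: 87.6
gripper_force: 0.0
wood coaster [ 13  11  20  20 314] [606.6 240.6]
wood pad [ 11  11  23  22 446] [601.2  83.6]
wood centre [603.9 162.1] len 157.1 yaw deg -2.0
white coaster [ 13  13  20  19 301] [ 628.1 -103.4]
white pad [ 11  15  23  24 439] [ 611.6 -259.4]
white centre [ 619.8 -181.4] len 156.9 yaw deg -6.0
[ 136.7 -584.2  222.6] [ 0.71   0.704  0.    -0.   ]
```

```bash
python3 -m pendant '[[19,36.2,11,0,0,0],[19,36.2,11,0,0,0],[19,36.2,11,0,0,0],[19,36.2,11,0,0,0],[19,36.2,11,0,0,0],[19,36.2,11,0,0,0],[19,36.2,11,0,0,0],[19,36.2,11,0,0,0],[19,36.2,11,0,0,0],[0,0,0,0,0,0],[0,0,0,0,0,0]]'
```

```text
time: 3.35
eef_pos: [463.8, -414.5, 123.3]
tool_rot: [0.709, 0.705, -0.0, -0.0]
force: [0.4, 0.0, 0.5]
gripper_width: 87.5
gripper_force: 0.0
```

```bash
python3 -m pendant '[[1,-1,30,0,0,0],[0,0,30,0,0,0],[0,0,25,0,0,0],[0,0,15,0,0,0],[0,0,10,0,0,0],[0,0,5,0,0,0],[0,0,0,0,0,0],[0,0,0,0,0,0]]'
python3 -m pendant '[[0,0,0,0,0,0],[0,0,0,0,0,0],[0,0,0,0,0,0],[0,0,0,0,0,0],[0,0,0,0,0,0],[0,0,0,0,0,0],[0,0,0,0,0,0],[0,0,0,0,0,0]]' 255
```

```text
time: 4.15
eef_pos: [462.9, -414.8, 9.5]
tool_rot: [0.709, 0.705, -0.0, 0.001]
force: [-0.4, -0.6, 0.0]
gripper_width: 88.0
gripper_force: 0.0
time: 4.95
eef_pos: [462.5, -414.2, 9.0]
tool_rot: [0.709, 0.705, 0.0, 0.0]
force: [-1.0, 1.0, 5.5]
gripper_width: 60.4
gripper_force: 30.0
```

```bash
python3 -m pendant '[[0,0,-5,0,0,0],[0,0,-10,0,0,0],[0,0,-20,0,0,0],[0,0,-25,0,0,0],[0,0,-25,0,0,0],[0,0,-20,0,0,0],[10,3,-10,0,0,0],[20,6,0,0,0,0],[30,8,0,0,0,0],[30,8,0,0,0,0],[30,8,0,0,0,0],[30,8,0,0,0,0]]'
python3 -m pendant '[[30,8,0,0,0,0],[30,8,0,0,0,0],[30,8,0,0,0,0],[30,8,0,0,0,0],[30,8,0,0,0,0],[30,8,0,0,0,0],[30,8,0,0,0,0],[30,8,0,0,0,0],[30,8,0,0,0,0],[30,8,0,0,0,0],[20,7,0,0,0,0],[10,7,0,0,0,0]]'
```

```text
time: 6.15
eef_pos: [503.5, -260.6, 122.2]
tool_rot: [0.709, 0.705, -0.0, -0.002]
force: [0.1, 0.5, -0.6]
gripper_width: 60.4
gripper_force: 30.0
time: 7.35
eef_pos: [598.3, 68.5, 122.3]
tool_rot: [0.708, 0.706, -0.001, -0.001]
force: [0.1, 0.2, -1.2]
gripper_width: 60.3
gripper_force: 30.0
```

```bash
python3 -m pendant '[[10,3,10,0,0,0],[5,0,20,0,0,0],[0,0,25,0,0,0],[0,0,20,0,0,0],[0,0,12,0,0,0],[0,0,8,0,0,0],[0,0,5,0,0,0],[0,0,3,0,0,0],[0,0,2,0,0,0],[0,0,2,0,0,0],[0,0,0,0,0,0],[0,0,0,0,0,0]]'
```

```text
time: 8.55
eef_pos: [603.6, 80.1, 17.0]
tool_rot: [0.709, 0.705, 0.0, 0.0]
force: [0.3, -0.7, -0.6]
gripper_width: 60.4
gripper_force: 30.0
```

```bash
python3 -m pendant '[[3,-2,1,0,0,0],[0,0,1,0,0,0],[0,0,1,0,0,0],[0,0,1,0,0,0],[0,0,0,0,0,0],[0,0,0,0,0,0]]'
python3 -m pendant '[[0,0,0,0,0,0],[0,0,0,0,0,0],[0,0,0,0,0,0],[0,0,0,0,0,0],[0,0,0,0,0,0],[0,0,0,0,0,0]]' 0
```

```text
time: 9.15
eef_pos: [601.3, 83.2, 13.0]
tool_rot: [0.709, 0.705, 0.0, -0.0]
force: [-1.4, 0.1, 3.8]
gripper_width: 60.2
gripper_force: 30.0
time: 9.75
eef_pos: [601.3, 83.1, 12.6]
tool_rot: [0.709, 0.705, 0.0, -0.0]
force: [-0.3, 0.1, -0.3]
gripper_width: 87.8
gripper_force: 0.0
```

```bash
python3 -m pendant '[[0,0,-10,0,0,0],[0,0,-30,0,0,0],[0,0,-40,0,0,0],[0,0,-25,0,0,0],[-15,-33,0,0,0,0],[-15,-34,0,0,0,0],[-15,-33,0,0,0,0],[-15,-34,0,0,0,0],[-15,-33,0,0,0,0],[0,0,0,0,0,0],[0,0,0,0,0,0]]'
python3 - <<'E'
from meas import *
things(dict(orange=(601,84,31,58),jar=(434,8,21,50)))
E
```

```text
time: 10.85
eef_pos: [434.1, 8.9, 118.5]
tool_rot: [0.71, 0.705, 0.001, 0.001]
force: [1.3, 0.2, -0.0]
gripper_width: 88.0
gripper_force: 0.0
orange n 183 circle [601.  82.  31.] median [604.  87.  54.] zmax 66
jar few 0
```

Orange placed at about (601,82), where the pad centre is (601,84). Next is the jar.

```bash
python3 -m pendant '[[-1,0,30,0,0,0],[0,0,30,0,0,0],[0,0,25,0,0,0],[0,0,15,0,0,0],[0,0,7,0,0,0],[0,0,3,0,0,0],[0,0,0,0,0,0],[0,0,0,0,0,0]]'
python3 -m pendant '[[0,0,0,0,0,0],[0,0,0,0,0,0],[0,0,0,0,0,0],[0,0,0,0,0,0],[0,0,0,0,0,0],[0,0,0,0,0,0],[0,0,0,0,0,0],[0,0,0,0,0,0],[0,0,0,0,0,0],[0,0,0,0,0,0]]' 255
```

```text
time: 11.7
eef_pos: [434.9, 8.1, 8.3]
tool_rot: [0.709, 0.705, 0.0, 0.001]
force: [-1.0, -0.1, 0.3]
gripper_width: 87.8
gripper_force: 0.0
time: 12.7
eef_pos: [433.9, 8.1, 7.7]
tool_rot: [0.709, 0.705, 0.0, -0.0]
force: [0.5, 0.4, 2.0]
gripper_width: 41.3
gripper_force: 30.0
```

```bash
python3 -m pendant '[[0,0,-5,0,0,0],[0,0,-10,0,0,0],[0,0,-20,0,0,0],[0,0,-25,0,0,0],[0,0,-25,0,0,0],[0,0,-20,0,0,0],[10,10,-5,0,0,0],[22,24,0,0,0,0],[22,24,0,0,0,0],[22,24,0,0,0,0],[22,24,0,0,0,0],[22,24,0,0,0,0]]'
python3 -m pendant '[[20,22,0,0,0,0],[10,12,0,0,0,0],[4,6,10,0,0,0],[0,0,20,0,0,0],[0,0,25,0,0,0],[0,0,20,0,0,0],[0,0,12,0,0,0],[0,0,7,0,0,0],[0,0,4,0,0,0],[0,0,2,0,0,0],[0,0,0,0,0,0],[0,0,0,0,0,0]]'
```

```text
time: 13.9
eef_pos: [565.5, 129.2, 117.0]
tool_rot: [0.709, 0.705, -0.0, -0.0]
force: [0.3, -0.9, -0.9]
gripper_width: 41.7
gripper_force: 30.0
time: 15.1
eef_pos: [605.4, 161.2, 18.4]
tool_rot: [0.709, 0.705, 0.001, 0.0]
force: [-0.1, -0.6, -0.6]
gripper_width: 41.5
gripper_force: 30.0
```

```bash
python3 -m pendant '[[1,-1,2,0,0,0],[0,0,2,0,0,0],[0,0,1,0,0,0],[0,0,1,0,0,0],[0,0,0,0,0,0],[0,0,0,0,0,0]]'
python3 -m pendant '[[0,0,0,0,0,0],[0,0,0,0,0,0],[0,0,0,0,0,0],[0,0,0,0,0,0],[0,0,0,0,0,0],[0,0,0,0,0,0],[0,0,0,0,0,0],[0,0,0,0,0,0]]' 0
```

```text
time: 15.7
eef_pos: [603.8, 162.1, 11.8]
tool_rot: [0.709, 0.705, 0.0, -0.0]
force: [0.2, 1.1, 0.3]
gripper_width: 41.3
gripper_force: 30.0
time: 16.5
eef_pos: [603.8, 162.1, 11.7]
tool_rot: [0.709, 0.705, 0.0, -0.0]
force: [-0.0, -0.4, 0.1]
gripper_width: 87.8
gripper_force: 0.0
```

```bash
python3 -m pendant '[[0,0,-10,0,0,0],[0,0,-30,0,0,0],[0,0,-40,0,0,0],[0,0,-30,0,0,0],[-39,-22.5,0,0,0,0],[-39,-22.5,0,0,0,0],[-39,-22.5,0,0,0,0],[-39,-22.5,0,0,0,0],[-39,-22.5,0,0,0,0],[-39,-22.5,0,0,0,0],[-39,-22.5,0,0,0,0],[-41,-22.5,0,0,0,0]]'
python3 -m pendant '[[0,0,0,0,0,0],[0,0,0,0,0,0]]'
python3 - <<'E'
from meas import *
things(dict(orange=(601,84,31,58),jar=(604,162,21,54)))
E
```

```text
time: 17.7
eef_pos: [421.2, -152.1, 122.5]
tool_rot: [0.709, 0.705, 0.0, 0.001]
force: [0.1, -0.5, -0.2]
gripper_width: 87.6
gripper_force: 0.0
time: 17.9
eef_pos: [421.9, -151.7, 122.3]
tool_rot: [0.71, 0.704, 0.0, 0.0]
force: [0.2, 0.5, 0.9]
gripper_width: 87.8
gripper_force: 0.0
orange n 269 circle [600.  82.  31.] median [596.  82.  53.] zmax 66
jar n 146 circle [603. 159.  21.] median [600. 158.  53.] zmax 60
```

```bash
python3 -m pendant '[[0,2,30,0,0,0],[0,0,30,0,0,0],[0,0,20,0,0,0],[0,0,12,0,0,0],[0,0,6,0,0,0],[0,0,3,0,0,0],[0,0,0,0,0,0],[0,0,0,0,0,0]]'
python3 -m pendant '[[0,0,0,0,0,0],[0,0,0,0,0,0],[0,0,0,0,0,0],[0,0,0,0,0,0],[0,0,0,0,0,0],[0,0,0,0,0,0],[0,0,0,0,0,0],[0,0,0,0,0,0]]' 255
```

```text
time: 18.75
eef_pos: [424.6, -150.8, 21.2]
tool_rot: [0.709, 0.705, 0.0, 0.0]
force: [-0.4, -0.0, 0.7]
gripper_width: 87.4
gripper_force: 0.0
time: 19.55
eef_pos: [424.2, -151.0, 20.8]
tool_rot: [0.709, 0.705, 0.0, 0.0]
force: [0.5, 0.3, 4.3]
gripper_width: 59.6
gripper_force: 30.0
```

```bash
python3 -m pendant '[[0,0,-5,0,0,0],[0,0,-10,0,0,0],[0,0,-20,0,0,0],[0,0,-25,0,0,0],[0,0,-25,0,0,0],[0,0,-20,0,0,0],[12,5,-5,0,0,0],[25,12,0,0,0,0],[30,14,0,0,0,0],[30,14,0,0,0,0],[30,14,0,0,0,0],[30,14,0,0,0,0]]'
python3 -m pendant '[[30,14,0,0,0,0],[30,14,0,0,0,0],[30,14,0,0,0,0],[30,14,0,0,0,0],[30,14,0,0,0,0],[30,14,0,0,0,0],[25,11,0,0,0,0],[20,10,0,0,0,0],[9,5,0,0,0,0],[0,0,0,0,0,0]]'
```

```text
time: 20.75
eef_pos: [497.7, 8.0, 130.2]
tool_rot: [0.709, 0.705, -0.0, -0.001]
force: [0.3, -0.5, -0.5]
gripper_width: 59.5
gripper_force: 30.0
time: 21.75
eef_pos: [608.9, 240.5, 130.0]
tool_rot: [0.709, 0.706, -0.0, -0.0]
force: [-0.3, -0.5, -0.1]
gripper_width: 59.5
gripper_force: 30.0
```

Target TCP z is 24.8, so 105 down.

```bash
python3 -m pendant '[[0,-2,10,0,0,0],[0,0,20,0,0,0],[0,0,25,0,0,0],[0,0,20,0,0,0],[0,0,12,0,0,0],[0,0,6,0,0,0],[0,0,4,0,0,0],[0,0,2,0,0,0],[0,0,2,0,0,0],[0,0,2,0,0,0],[0,0,0,0,0,0],[0,0,0,0,0,0]]'
python3 -m pendant '[[0,0,0.8,0,0,0],[0,0,0.8,0,0,0],[0,0,0,0,0,0]]'
```

```text
time: 22.95
eef_pos: [607.4, 239.2, 27.9]
tool_rot: [0.709, 0.705, 0.0, 0.0]
force: [0.5, -0.3, -1.2]
gripper_width: 59.2
gripper_force: 30.0
time: 23.25
eef_pos: [607.1, 239.1, 26.0]
tool_rot: [0.709, 0.705, -0.0, -0.0]
force: [-0.3, 0.6, -0.1]
gripper_width: 59.6
gripper_force: 30.0
```

```bash
python3 -m pendant '[[0,0,0.8,0,0,0],[0,0,0.5,0,0,0],[0,0,0,0,0,0],[0,0,0,0,0,0]]'
python3 -m pendant '[[0,0,0,0,0,0],[0,0,0,0,0,0],[0,0,0,0,0,0],[0,0,0,0,0,0],[0,0,0,0,0,0],[0,0,0,0,0,0]]' 0
python3 -m pendant '[[0,0,-10,0,0,0],[0,0,-25,0,0,0],[0,0,-35,0,0,0],[0,0,-25,0,0,0],[9,-39,0,0,0,0],[9,-39,0,0,0,0],[10,-39,0,0,0,0],[10,-40,0,0,0,0],[0,0,0,0,0,0],[0,0,0,0,0,0]]'
python3 - <<'E'
from meas import *
things(dict(brown=(606,240,31,66),orange=(601,84,31,58),jar=(604,162,21,54)))
E
```

```text
time: 23.65
eef_pos: [607.3, 239.1, 24.9]
tool_rot: [0.709, 0.705, 0.0, -0.0]
force: [-0.6, 0.7, 1.2]
gripper_width: 59.5
gripper_force: 30.0
time: 24.25
eef_pos: [607.3, 239.1, 24.8]
tool_rot: [0.709, 0.705, 0.0, -0.0]
force: [-1.1, -0.6, 0.6]
gripper_width: 87.8
gripper_force: 0.0
time: 25.25
eef_pos: [450.3, 278.4, 120.7]
tool_rot: [0.709, 0.706, 0.001, 0.0]
force: [0.3, 1.0, -0.1]
gripper_width: 87.9
gripper_force: 0.0
brown n 154 circle [608. 239.  32.] median [618. 244.  57.] zmax 74
orange n 266 circle [601.  83.  31.] median [597.  82.  53.] zmax 64
jar n 144 circle [603. 160.  21.] median [600. 158.  54.] zmax 61
```

```bash
python3 -m pendant '[[-1,0,30,0,0,0],[0,0,30,0,0,0],[0,0,20,0,0,0],[0,0,12,0,0,0],[0,0,5,0,0,0],[0,0,3,0,0,0],[0,0,0,0,0,0],[0,0,0,0,0,0]]'
python3 -m pendant '[[0,0,0,0,0,0],[0,0,0,0,0,0],[0,0,0,0,0,0],[0,0,0,0,0,0],[0,0,0,0,0,0],[0,0,0,0,0,0],[0,0,0,0,0,0],[0,0,0,0,0,0]]' 255
```

```text
time: 26.1
eef_pos: [451.2, 277.3, 20.5]
tool_rot: [0.709, 0.705, 0.001, 0.0]
force: [-0.0, -0.2, -0.3]
gripper_width: 87.8
gripper_force: 0.0
time: 26.9
eef_pos: [450.5, 277.1, 20.0]
tool_rot: [0.709, 0.705, 0.0, -0.0]
force: [-2.1, -0.0, 4.9]
gripper_width: 61.3
gripper_force: 30.0
```

```bash
python3 -m pendant '[[0,0,-5,0,0,0],[0,0,-10,0,0,0],[0,0,-20,0,0,0],[0,0,-25,0,0,0],[0,0,-25,0,0,0],[0,0,-25,0,0,0],[0,0,0,0,0,0]]'
python3 - <<'E'
from h import *
im,d=bot.get_image("scene"); u,v=proj("scene",np.array([450,277,125])).astype(int); print(u,v)
cv2.imwrite("pics/wc.png",cv2.resize(im[max(v-50,0):v+50,u-70:u+70,::-1],None,fx=5,fy=5,interpolation=cv2.INTER_CUBIC))
E
```

```text
time: 27.6
eef_pos: [452.9, 278.1, 133.5]
tool_rot: [0.709, 0.705, 0.003, 0.001]
force: [0.2, -0.2, -0.3]
gripper_width: 61.1
gripper_force: 30.0
319 128
```

View pics/wc.png

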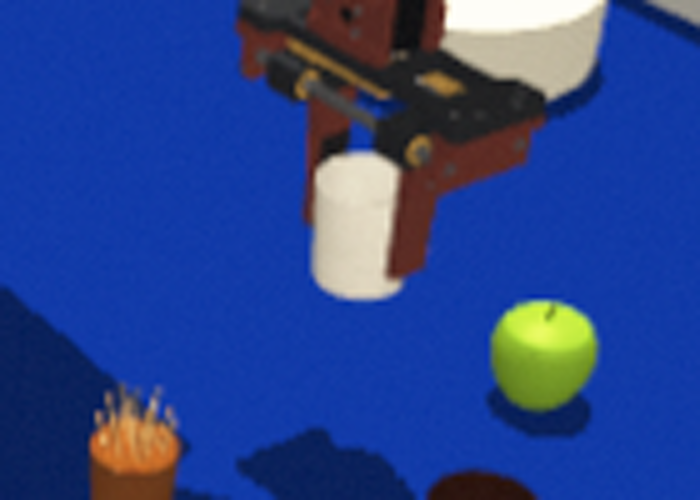

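The crop shows the white cup hanging level between the fingers at about (355,225), with the apple at (543,355) and the pick pot untouched. Carrying on.

```bash
python3 -m pendant '[[-12,5,0,0,0,0],[-25,12,0,0,0,0],[-30,14,0,0,0,0],[-30,14,0,0,0,0],[-30,14,0,0,0,0],[-30,14,0,0,0,0],[-30,14,0,0,0,0],[-30,14,0,0,0,0],[-30,14,0,0,0,0],[-30,14,0,0,0,0],[-30,13,0,0,0,0],[-30,13,0,0,0,0]]'
python3 -m pendant '[[-25,11,0,0,0,0],[-12,6,0,0,0,0],[-7,3,0,0,0,0],[0,0,0,0,0,0],[0,0,0,0,0,0]]'
```

```text
time: 28.85
eef_pos: [602.5, -63.0, 127.9]
tool_rot: [0.709, 0.705, -0.001, -0.001]
force: [-0.2, -0.3, -0.4]
gripper_width: 61.0
gripper_force: 30.0
time: 29.35
eef_pos: [622.4, -104.0, 129.3]
tool_rot: [0.709, 0.705, -0.0, -0.001]
force: [1.2, -0.6, 0.2]
gripper_width: 61.1
gripper_force: 30.0
```

```bash
python3 -m pendant '[[0,3,10,0,0,0],[0,2,20,0,0,0],[0,0,25,0,0,0],[0,0,20,0,0,0],[0,0,12,0,0,0],[0,0,6,0,0,0],[0,0,4,0,0,0],[0,0,2,0,0,0],[0,0,2,0,0,0],[0,0,2,0,0,0],[0,0,0,0,0,0],[0,0,0,0,0,0]]'
python3 -m pendant '[[0,0,0.8,0,0,0],[0,0,0.8,0,0,0],[0,0,0.6,0,0,0],[0,0,0.4,0,0,0],[0,0,0,0,0,0],[0,0,0,0,0,0]]'
```

```text
time: 30.55
eef_pos: [628.4, -105.1, 27.0]
tool_rot: [0.709, 0.705, 0.0, 0.0]
force: [0.3, 0.2, 0.2]
gripper_width: 61.3
gripper_force: 30.0
time: 31.15
eef_pos: [628.3, -105.0, 24.1]
tool_rot: [0.709, 0.705, 0.0, -0.0]
force: [-0.4, -0.2, 0.6]
gripper_width: 61.2
gripper_force: 30.0
```

```bash
python3 -m pendant '[[0,0,0,0,0,0],[0,0,0,0,0,0],[0,0,0,0,0,0],[0,0,0,0,0,0],[0,0,0,0,0,0],[0,0,0,0,0,0]]' 0
python3 -m pendant '[[0,0,-10,0,0,0],[0,0,-25,0,0,0],[0,0,-35,0,0,0],[0,0,-30,0,0,0],[20,-5,0,0,0,0],[45,-13,0,0,0,0],[45,-13,0,0,0,0],[45,-13,0,0,0,0],[45,-13,0,0,0,0],[45,-13,0,0,0,0],[45,-13,0,0,0,0],[45,-13,0,0,0,0]]'
python3 -m pendant '[[45,-12,0,0,0,0],[45,-12,0,0,0,0],[45,-11,0,0,0,0],[45,-11,0,0,0,0],[0,0,0,0,0,0],[0,0,0,0,0,0]]'
python3 - <<'E'
from meas import *
things(dict(white=(628,-104,31,66)))
E
```

```text
time: 31.75
eef_pos: [628.3, -105.0, 24.2]
tool_rot: [0.709, 0.705, 0.0, -0.0]
force: [-0.8, -0.4, 0.8]
gripper_width: 87.9
gripper_force: 0.0
time: 32.95
eef_pos: [532.3, 232.6, 123.9]
tool_rot: [0.709, 0.705, -0.0, -0.0]
force: [1.5, -0.5, -0.8]
gripper_width: 87.9
gripper_force: 0.0
time: 33.55
eef_pos: [487.7, 411.6, 123.6]
tool_rot: [0.708, 0.706, -0.001, -0.0]
force: [0.4, -0.8, -0.2]
gripper_width: 87.2
gripper_force: 0.0
white n 142 circle [ 627. -105.   32.] median [ 639. -106.   59.] zmax 74
```

```bash
python3 -m pendant '[[1,-1,30,0,0,0],[0,0,30,0,0,0],[0,0,25,0,0,0],[0,0,15,0,0,0],[0,0,7,0,0,0],[0,0,3,0,0,0],[0,0,0,0,0,0],[0,0,0,0,0,0]]'
python3 -m pendant '[[0,0,0,0,0,0],[0,0,0,0,0,0],[0,0,0,0,0,0],[0,0,0,0,0,0],[0,0,0,0,0,0],[0,0,0,0,0,0],[0,0,0,0,0,0],[0,0,0,0,0,0]]' 255
```

```text
time: 34.4
eef_pos: [489.1, 412.2, 15.3]
tool_rot: [0.709, 0.705, 0.001, 0.0]
force: [-0.9, -0.5, -0.2]
gripper_width: 88.0
gripper_force: 0.0
time: 35.2
eef_pos: [488.4, 412.0, 14.5]
tool_rot: [0.709, 0.705, 0.0, -0.0]
force: [-0.4, 0.1, 5.0]
gripper_width: 62.4
gripper_force: 30.0
```

```bash
python3 -m pendant '[[0,0,-5,0,0,0],[0,0,-10,0,0,0],[0,0,-20,0,0,0],[0,0,-25,0,0,0],[0,0,-25,0,0,0],[0,0,-25,0,0,0],[-12,2,0,0,0,0],[-25,4,0,0,0,0],[-34,6,0,0,0,0],[-34,6,0,0,0,0],[-34,6,0,0,0,0],[-34,6,0,0,0,0]]'
python3 -m pendant '[[-34,6,0,0,0,0],[-34,6,0,0,0,0],[-34,6,0,0,0,0],[-34,6,0,0,0,0],[-34,6,0,0,0,0],[-34,6,0,0,0,0],[-34,6,0,0,0,0],[-34,6,0,0,0,0],[-34,6,0,0,0,0],[-34,6,0,0,0,0],[-34,6,0,0,0,0],[-34,6,0,0,0,0]]'
python3 -m pendant '[[-34,7,0,0,0,0],[-25,6,0,0,0,0],[-20,4,0,0,0,0],[-11,4,0,0,0,0],[0,0,0,0,0,0],[0,0,0,0,0,0]]'
```

```text
time: 36.4
eef_pos: [516.3, 236.1, 123.0]
tool_rot: [0.709, 0.705, -0.001, -0.0]
force: [-0.5, -0.4, -1.7]
gripper_width: 62.0
gripper_force: 30.0
time: 37.6
eef_pos: [585.3, -171.5, 122.7]
tool_rot: [0.709, 0.705, -0.001, -0.001]
force: [0.9, 0.0, -0.6]
gripper_width: 62.6
gripper_force: 30.0
time: 38.2
eef_pos: [606.8, -258.9, 123.6]
tool_rot: [0.709, 0.705, 0.0, -0.001]
force: [-0.4, 0.2, -1.5]
gripper_width: 62.2
gripper_force: 30.0
```

```bash
python3 -m pendant '[[0,3,10,0,0,0],[-1,2,20,0,0,0],[0,0,25,0,0,0],[0,0,20,0,0,0],[0,0,12,0,0,0],[0,0,6,0,0,0],[0,0,4,0,0,0],[0,0,2,0,0,0],[0,0,2,0,0,0],[0,0,1,0,0,0],[0,0,0,0,0,0],[0,0,0,0,0,0]]'
python3 -m pendant '[[0,0,1,0,0,0],[0,0,1,0,0,0],[0,0,1,0,0,0],[0,0,0.5,0,0,0],[0,0,0,0,0,0],[0,0,0,0,0,0]]'
```

```text
time: 39.4
eef_pos: [612.5, -261.1, 22.5]
tool_rot: [0.709, 0.705, 0.0, 0.0]
force: [0.6, -0.5, -1.7]
gripper_width: 62.6
gripper_force: 30.0
time: 40.0
eef_pos: [612.3, -260.9, 18.6]
tool_rot: [0.709, 0.705, 0.0, -0.0]
force: [0.6, 0.2, -2.0]
gripper_width: 62.4
gripper_force: 30.0
```

```bash
python3 -m pendant '[[0,0,0.5,0,0,0],[0,0,0,0,0,0],[0,0,0,0,0,0]]'
python3 -m pendant '[[0,0,0,0,0,0],[0,0,0,0,0,0],[0,0,0,0,0,0],[0,0,0,0,0,0],[0,0,0,0,0,0],[0,0,0,0,0,0]]' 0
python3 -m pendant '[[0,0,-10,0,0,0],[0,0,-25,0,0,0],[0,0,-35,0,0,0],[0,0,-40,0,0,0],[-40,-20,-20,0,0,0],[-40,-20,0,0,0,0],[-40,-20,0,0,0,0],[-40,-20,0,0,0,0],[-40,-20,0,0,0,0],[0,0,0,0,0,0],[0,0,0,0,0,0]]'
python3 - <<'E'
from meas import *
im,d,P=things(dict(brown=(606,240,31,66),orange=(601,84,31,58),jar=(604,162,21,54),white=(628,-104,31,66),apple=(612,-260,32,62),shaker=(408,-276,22,76),pot=(442,135,26,64)))
cv2.imwrite("pics/end.png",cv2.resize(im[110:260,130:400,::-1],None,fx=2.8,fy=2.8,interpolation=cv2.INTER_CUBIC))
E
```

```text
time: 40.3
eef_pos: [612.4, -261.0, 18.5]
tool_rot: [0.709, 0.705, 0.0, 0.0]
force: [-1.6, 0.7, 4.5]
gripper_width: 62.3
gripper_force: 30.0
time: 40.9
eef_pos: [612.3, -260.9, 18.1]
tool_rot: [0.709, 0.705, 0.0, -0.0]
force: [-0.0, -0.2, 1.3]
gripper_width: 88.0
gripper_force: 0.0
time: 42.0
eef_pos: [510.6, -461.2, 148.7]
tool_rot: [0.71, 0.704, 0.0, 0.0]
force: [0.5, 0.5, -0.2]
gripper_width: 88.0
gripper_force: 0.0
brown n 153 circle [607. 240.  31.] median [618. 244.  59.] zmax 72
orange n 270 circle [601.  82.  31.] median [596.  82.  53.] zmax 64
jar n 145 circle [604. 159.  21.] median [600. 158.  53.] zmax 60
white n 138 circle [ 628. -103.   31.] median [ 640. -106.   59.] zmax 72
apple n 173 circle [ 612. -261.   31.] median [ 618. -267.   59.] zmax 69
shaker few 0
pot n 193 circle [434. 138.  26.] median [435. 138.  38.] zmax 70
```

View pics/end.png

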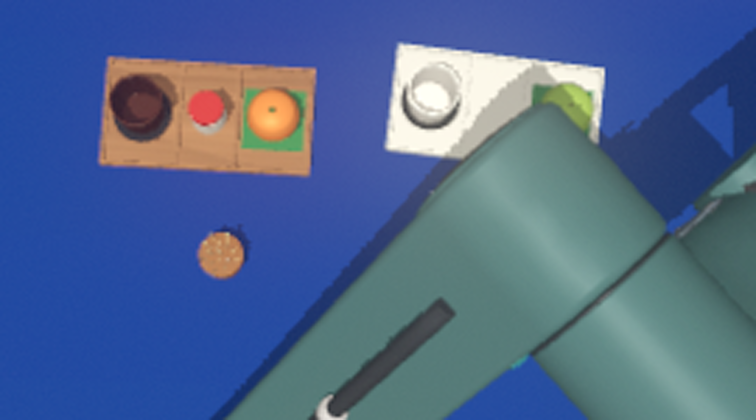

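The crop shows the brown cup (138,105), jar (207,110) and orange (273,113) centred in the wood tray, and the white cup (432,95) and apple (567,105) in the white tray. The arm hides the shaker here, so I check it in the scene view before handing in.

Run:
```python
from h import *
bot.get_image("scene")
for r in bot.landmark_of("scene","salt_shaker_center"): print(round(r["confidence"],2),np.round(r["position"]),np.round(at_z("scene",r["position"],38))[:2])
print(bot.observe()["time"]); print(bot.sign_off())
```

```text
0.91 [143. 238.] [ 491. -290.]
0.77 [136. 214.] [ 403. -273.]
0.68 [154. 186.] [ 325. -190.]
0.6 [105. 204.] [ 327. -325.]
42.15
the job is handed in; nothing more can be done
None
```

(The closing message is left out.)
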